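# Put the solvent bottle away in the bench fume cabinet

### The job

Put the dropper bottle standing free at the right of the bench away in the small fume cabinet: first push the clear sash up by the lip along its bottom edge until the lip's underside is level with the pointer clamped on the right-hand post. Then stand the bottle upright in the free narrow bay of the tray, beside the dishes, and slide the tray in until it stops at the back. Finally bring the sash down gently until it is fully closed, leaving the dishes in the tray and the other things on the bench where they are.

Things in the scene. Friction and masses are not known exactly. Their poses are not given: they have to be found in the camera images.
- hood: small white bench fume cabinet, fixed, turned a little about z. Origin: on the bench under the middle of the sash plane; x points into the cabinet, y to its left. The sash slides between two aluminium posts (24 x 18 mm, 343 mm tall, 93 mm left and right of the middle). A 6 mm base plate reaches from x = -180 (open apron in front) to +125 mm, with tray guide rails 18 mm high, 166 mm apart
- sash_panel (a joint): height of the clear sash above closed, in m: 0 closed (lip underside then 55 mm above the bench, an air gap stays open below), 0.12 fully up; starts at 0. Balanced by counterweights, it stays where it is left and needs about 3 N to move up or down
- sash_lip (a point): middle of the front lower edge of the sash's finger lip, an aluminium ledge along the sash's bottom edge, 156 mm wide, 8 mm thick, standing out 30 mm from the clear pane. This point: underside of the lip, hood x = -32.5 mm. The pane's front face is at hood x = -2.5 mm and reaches 134 mm above the lip's underside
- pointer_tip (a point): tip of the brass pointer clamped on the front of the right-hand post, beside the lip's end; the lip's underside is to be raised level with it. Its height differs each time, 128 to 158 mm above the bench. The clamp is 20 mm wide, 16 mm high and stands 15 mm out from the post
- tray: loose steel tray, 106 mm deep (x, into the cabinet), 160 mm wide (y), between the rails on the apron before the closed sash; with dishes 0.66 kg or so. Origin: centre of the underside. Floor 4 mm, side and back walls 16 mm high, front wall 30 mm high, 3 mm thick; a 14 mm divider at y = +25.5 mm parts the wide right bay (dishes) from the free narrow left bay (100 x 50 mm)
- tray_bay (a point): centre of the free narrow bay, on the tray's floor (tray x = 0, y = +52 mm, 4 mm above the tray's underside): where the bottle is to stand
- tray_front (a point): middle of the outer face of the tray's front wall, 15 mm above the tray's underside: where to push it in
- hood_home (a point): where the tray's origin lies when the tray is home: hood x = +65 mm, on the base plate. The tray's back wall then touches the cabinet's back wall and its front wall is 12 mm behind the sash plane
- bottle: the dropper bottle to be put away, cream with white collar and nozzle: round body 30 mm in diameter up to 64 mm, narrow nozzle up to 95 mm; 50 to 90 g. It stands free at the front right of the bench (another one far back by the wall beside a glass stays there). Origin: centre of the underside, z up
- dishes: two stacked white dishes, together 98 mm in diameter and 36 mm high, loose in the wide right bay of the tray; they stay there. Origin: centre of the underside
- dust_blower: bystander: round dark red rubber blower with a black nozzle, 55 mm in diameter, 101 mm tall, about 13 cm to one side of the bottle; either may be the nearer to the cabinet. Origin: centre of the underside
- loupe: bystander: black eye loupe, 35 mm in diameter and 34 mm high, at the left. Origin: centre of the underside
- tin: bystander: round aluminium tin, 50 mm in diameter and 21 mm high, at the left. Origin: centre of the underside
Things that resemble listed ones, but are neither listed nor needed, are in the scene too. Several things look just like the bottle: the one meant starts farthest to the robot's right.

How it is judged:
By the outcome, as a careful person would: the job done as asked, in the order asked, and still so for the second after the job is handed in, with the robot touching nothing.
It also fails if it takes over 72 s, if anything falls off the work surface, if the arm or the gripper's body presses on something with over 40 N, if the wrist force passes 120 N, or if a joint passes its speed limit or range.

### The arm

A 6-joint arm with a two-finger parallel gripper is mounted at the origin on a cart in front of the work surface, level with it; the furniture and walls round the work are solid. World frame = base frame: x ahead of the robot, y to its left, z up, the work surface at z = 0. Lengths are in m, angles in rad, forces in N, time in s.
With the tool pointing down it reaches from about 0.2 to 0.875 m from the base axis. Payload 3.4 kg.
Tool frame: the origin (TCP) lies between the finger pads; the fingertips stand 25 mm ahead of it and the grasp point (between the pads) lies 6 mm ahead of it (r.nose_length is the z of the fingertips in the tool frame, in m); z points along the fingers, x is the direction in which the jaws open and shut, and the axes are right-handed (so a half turn about z gives the same grasp; the last joint's range is limited). The gripper opens to 94 mm and grips with 3 to 60 N. Pads are 16 mm wide; open, the fingers measure 119 mm over their backs; the gripper's body (75 mm by 177 mm) begins 78 mm behind the grasp point.
Start: joints at [-1.452, 0.276, 1.505, -0, 1.361, -0.121], TCP at [0.137, -0.559, 0.23] pointing down, gripper open.
Joint ranges: [-2.89, 2.89], [-0.75, 2.08], [0.22, 2.7], [-1.18, 4.32], [0.11, 2.71], [-2.7, 2.7]. Speed limits (rad/s): [2.57, 2.57, 3.14, 3.14, 3.14, 3.14].

### API

Orientations are given as a unit quaternion [w, x, y, z].
In Python, from plant import r, gripper_to, inverse_kinematics, vision, models, telemetry gives the robot as it stands. Calls block until the motion is done:
- r.move_to(position, orientation): joint-space move of the TCP to a pose.
- r.move_l(position, rot=None, vel=0.15, guard=None): straight line of the TCP; rot=None keeps the orientation; vel is the mean speed in m/s. With guard (N) it stops when the force on the tool has changed by that much, and returns True; else False.
- r.movej(angles): joint-space move.
- gripper_to(opening, f_grip=None): finger opening in m; f_grip is the grip in N (None keeps the last); returns when the fingers have stopped.
- r.hold(seconds).
- inverse_kinematics(position, orientation): joint angles nearest the present ones, or None.
- vision.snapshot(name): name is "scene" or "top"; returns the picture (384x512x3 uint8, red, green, blue); there is no depth.
- vision.get_calibration(name): a dict with "fx", "fy", "cx", "cy" (pixels), "position" and "orientation" of the camera in the world. Camera axes: x right, y down, z forward; pixel columns grow to the right and rows downward; lengths in m; the calibration is good to about 2 mm. A picture is of the moment at which its call begins. get_calibration takes no time and is no camera call.
A pose or a line that the arm cannot do raises r.PlanningError and nothing moves.
- r.sign_off(): hands the job in, once; it reports no verdict.
Trained networks look in the newest picture that a camera, given by its name, has taken for a name from the list of things; names that differ only in an ending like _2 or _b are one class to them, and where a whole thing is asked for, a point or a joint stands for the part that bears it (a point fixed in the world has none). Each returns a list of dicts, best first, with "score" (0 to 1); they miss things now and then, are a little off and sometimes report something else, mostly with a low value. They report only what shows in the picture. A call takes as long as a camera call. They do not tell look-alikes from the thing itself.
- models.boxes_of(thing, camera): "at" ([x, y, z] in m, in world coordinates, good to about 4 mm: the middle of the surface that is visible of it).
- models.regions_of(thing, camera): "pixels" (384x512 bool, what is visible of it).
- models.mark_of(thing, camera): "at" ([x, y, z] in m, in world coordinates, good to about 4 mm: a listed point, or the origin of a listed thing).
Readings, each from a call of its own:
- telemetry.current_t(): time.
- telemetry.current_joints(): joint angles.
- telemetry.current_dq(): joint speeds.
- telemetry.current_joint_efforts(): joint torques, N m.
- telemetry.current_ee_pos(): TCP position.
- telemetry.current_tool_rot(): TCP orientation.
- telemetry.current_wrist_force(): force on the tool from outside, world axes, zero at the start.
- telemetry.current_torque(): the same for the moment, N m.
- telemetry.current_opening(): finger opening in m.
Only numpy, scipy, OpenCV 4.12 (cv2) and the standard library are available. Lean on these libraries where they do the work, as an engineer would, in place of code of your own. Each camera call takes 0.05 s, during which the arm holds its last target.

## Working session

There is one attempt and no reset: what is moved stays moved. The work goes in short steps, each a Python script; the robot and the scene stay as the last script left them, time stands still between calls to the robot, and variables do not carry over. Pictures are saved under pics/ and viewed, and the job is handed in when it is done.

```bash
ls; mkdir -p pics; python3 - <<'E'
from plant import r, vision, models, telemetry
import cv2, numpy as np
for c in ("scene","top"):
    im=vision.snapshot(c); cv2.imwrite(f"pics/{c}0.png",cv2.resize(im[:,:,::-1],(800,600),interpolation=cv2.INTER_CUBIC))
    k=vision.get_calibration(c); print(c,k)
    for n in ["hood","sash_lip","pointer_tip","tray","tray_bay","tray_front","hood_home","bottle","dishes","dust_blower","loupe","tin"]:
        print(n,[(np.round(d["at"],4).tolist(),round(d["score"],2)) for d in models.mark_of(n,c)][:5])
print(telemetry.current_t(), r.nose_length, telemetry.current_tool_rot())
E
```

```text
pics
scene {'fx': 485.5919387821749, 'fy': 485.5919387821749, 'cx': 250.31530434566116, 'cy': 191.78694735195373, 'position': array([-0.18309584,  0.70219776,  1.07404226]), 'orientation': array([ 0.14999778, -0.33561827,  0.85694575, -0.36125478])}
hood [([0.6109, 0.0631, 0.0055], 0.68)]
sash_lip [([0.5779, 0.0618, 0.0532], 0.55)]
pointer_tip [([0.5788, 0.0642, 0.0497], 0.68), ([0.5886, -0.0163, 0.1569], 0.4)]
tray [([0.5113, 0.0712, 0.0062], 0.84)]
tray_bay [([0.513, 0.1192, 0.0113], 0.8)]
tray_front [([0.454, 0.0753, 0.0171], 0.98)]
hood_home [([0.678, 0.0595, 0.0037], 0.75)]
bottle [([0.401, -0.2414, -0.0003], 0.75), ([0.411, -0.1627, 0.004], 0.73), ([0.4243, -0.3265, -0.0026], 0.62)]
dishes [([0.5105, 0.0446, 0.0097], 0.69)]
dust_blower [([0.4966, -0.1772, 0.002], 0.54), ([0.5076, 0.0428, 0.0106], 0.43)]
loupe [([0.386, 0.2427, 0.0018], 0.64)]
tin [([0.4743, 0.2736, 0.0019], 0.86)]
top {'fx': 485.8943072778183, 'fy': 485.8943072778183, 'cx': 255.56538046274895, 'cy': 190.5451044934208, 'position': array([ 0.38634982, -0.02827443,  1.47452267]), 'orientation': array([ 0.03696041, -0.69989208,  0.71248451, -0.03392371])}
hood [([0.6088, 0.0639, -0.0006], 0.72)]
sash_lip [([0.5799, 0.0704, 0.0561], 0.87)]
pointer_tip []
tray [([0.5091, 0.0729, 0.0054], 0.72)]
tray_bay [([0.5132, 0.1217, 0.0083], 0.77), ([0.5092, 0.0705, 0.004], 0.55)]
tray_front [([0.4563, 0.0757, 0.0212], 0.92)]
hood_home [([0.6767, 0.0588, 0.0054], 0.97), ([0.612, 0.0629, 0.0008], 0.34), ([0.4249, -0.3273, -0.0031], 0.16)]
bottle [([0.4099, -0.1645, 0.0036], 0.63), ([0.3958, -0.2426, -0.0029], 0.58), ([0.3838, 0.2429, 0.0011], 0.54)]
dishes [([0.51, 0.0458, 0.0108], 0.76), ([0.679, 0.0614, 0.0068], 0.5)]
dust_blower [([0.4941, -0.179, 0.0012], 0.77), ([0.5116, 0.0735, 0.002], 0.72)]
loupe [([0.3844, 0.2405, 0.0006], 0.59)]
tin [([0.4751, 0.274, 0.0003], 0.78)]
1.3 0.025 [ 2.65115656e-05  7.86603061e-01 -6.17459005e-01  2.64094444e-05]
```

View pics/scene0.png

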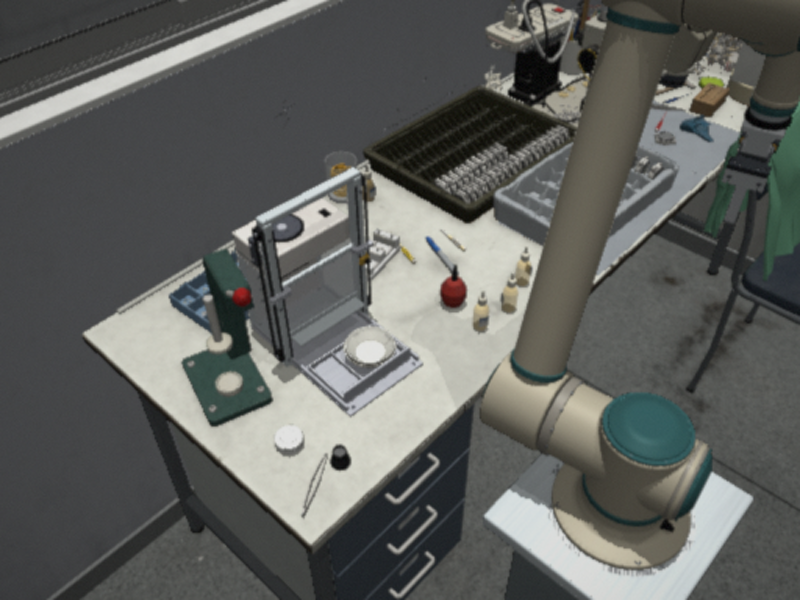

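View pics/top0.png

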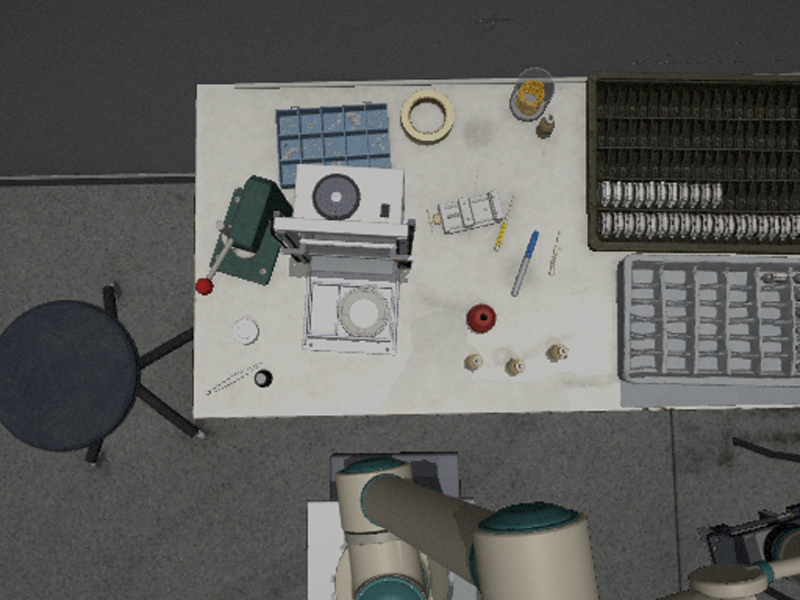

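```bash
cat > h.py <<'E'
from plant import r, vision, models, telemetry, gripper_to, inverse_kinematics
import cv2, numpy as np
from scipy.spatial.transform import Rotation as R
def cal(c):
    k=vision.get_calibration(c); q=k["orientation"]; return k,R.from_quat([q[1],q[2],q[3],q[0]]).as_matrix()
def proj(p,c):
    k,M=cal(c); v=M.T@(np.array(p)-k["position"]); return np.array([k["fx"]*v[0]/v[2]+k["cx"],k["fy"]*v[1]/v[2]+k["cy"]])
def ray(px,c):
    k,M=cal(c); d=M@np.array([(px[0]-k["cx"])/k["fx"],(px[1]-k["cy"])/k["fy"],1]); return k["position"],d
def at_z(px,c,z):
    o,d=ray(px,c); return o+d*(z-o[2])/d[2]
def crop(c,x0,y0,x1,y1,f,name,pts=[]):
    im=vision.snapshot(c)[:,:,::-1]; s=cv2.resize(im[y0:y1,x0:x1],None,fx=f,fy=f,interpolation=cv2.INTER_CUBIC)
    for p in pts:
        u=(proj(p,c)+0.5-[x0,y0])*f; cv2.circle(s,(int(u[0]),int(u[1])),3,(0,0,255),1)
    cv2.imwrite(f"pics/{name}.png",s)
E
python3 - <<'E'
from h import *
crop("scene",155,100,275,265,4,"s_hood"[:-1]+"1") if 0 else crop("scene",150,105,275,255,4,"shood1")
crop("top",175,130,275,230,6,"thood1")
crop("top",280,190,390,245,7,"tbot1",[[.424,-.327,0],[.424,-.327,.095]])
E
```

```text
(no output)
```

View pics/shood1.png

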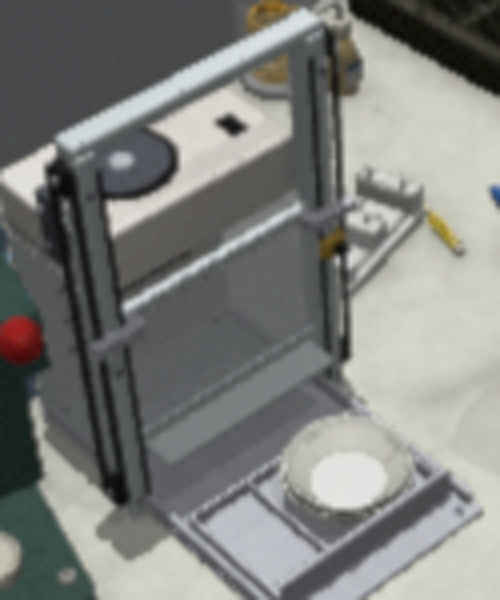

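View pics/thood1.png

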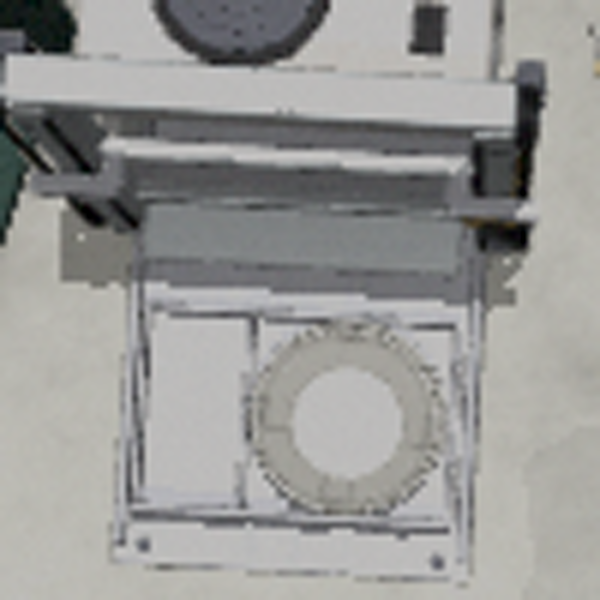

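View pics/tbot1.png

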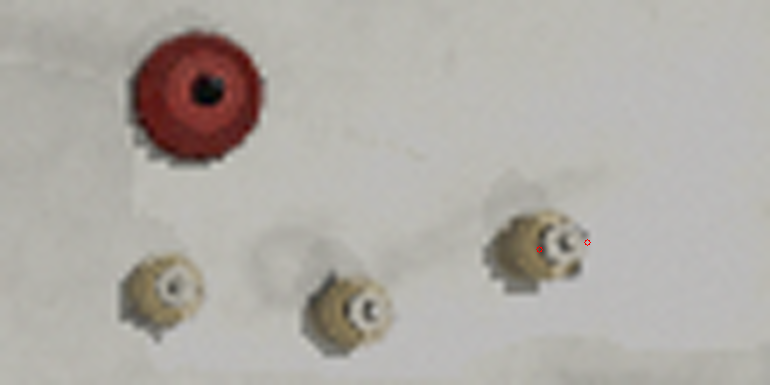

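```bash
python3 - <<'E'
from h import *
crop("scene",215,140,255,180,14,"spt")
crop("top",240,145,275,180,14,"tpt")
P=[at_z((175+x/6-.5,130+y/6-.5),"top",.006) for x,y in((112,557),(467,583),(143,545),(437,562))]
for a,b in((0,1),(2,3)):
    d=P[a]-P[b]; print(P[a],P[b],np.arctan2(-d[0],d[1]),np.linalg.norm(d),(P[a]+P[b])/2)
print(at_z((280+565/7-.5,190+243/7-.5),"top",.095))
k=vision.snapshot("scene");
for n in ["pointer_tip","bottle"]: print(n,models.mark_of(n,"scene"))
s=models.regions_of("bottle","top")
for q in s: print(q["score"],q["pixels"].sum(),np.argwhere(q["pixels"]).mean(0))
s=models.regions_of("sash_lip","top")
for q in s: print(q["score"],q["pixels"].sum(),np.argwhere(q["pixels"]).mean(0))
E
```

```text
[0.44111838 0.16683366 0.006     ] [ 0.42490274 -0.01159463  0.006     ] -0.09063145463811262 0.1791636136113306 [0.43301056 0.07761952 0.006     ]
[0.44687402 0.15118952 0.006     ] [0.4357041  0.00331307 0.006     ] -0.07539235106124954 0.1482977072467291 [0.44128906 0.07725129 0.006     ]
[ 0.42408335 -0.31805734  0.095     ]
pointer_tip [{'at': [0.5868, -0.0192, 0.156], 'score': 0.41}]
bottle [{'at': [0.4253, -0.323, -0.0013], 'score': 0.59}, {'at': [0.4067, -0.1614, 0.0004], 'score': 0.57}, {'at': [0.3993, -0.2402, 0.0012], 'score': 0.49}]
0.65 115 [234.12173913 330.        ]
0.58 100 [230.97 302.58]
0.4 138 [224.36231884 356.67391304]
0.94 1189 [163.48191758 223.78553406]
0.32 1107 [199.16711834 217.09665763]
```

View pics/spt.png

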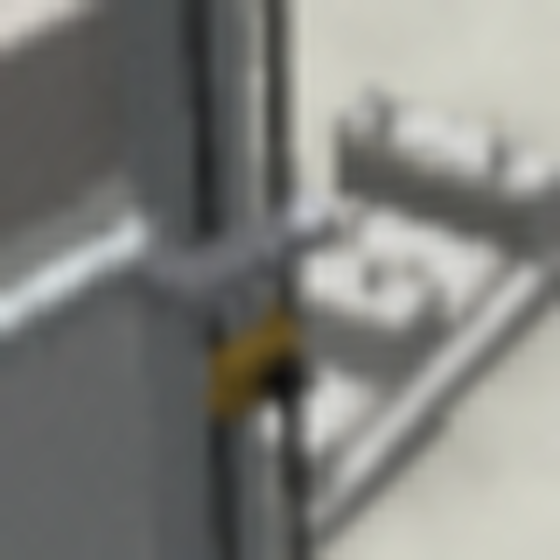

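View pics/tpt.png

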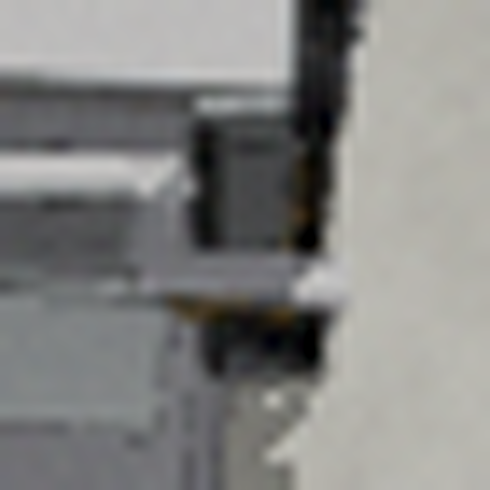

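```bash
python3 - <<'E'
from h import *
def tri(a,b):
    o1,d1=ray(a,"scene");o2,d2=ray(b,"top");d1/=np.linalg.norm(d1);d2/=np.linalg.norm(d2)
    t=np.linalg.lstsq(np.c_[d1,-d2],o2-o1,rcond=None)[0];p,q=o1+t[0]*d1,o2+t[1]*d2;return (p+q)/2,np.linalg.norm(p-q)
for a in((230,167.2),(230.3,167.7),(230.3,167)):
    print(tri(a,(251.8,166.2)))
# hood frame fits
yaw=-.075
x=np.array([np.cos(yaw),np.sin(yaw)]);y=np.array([-x[1],x[0]])
pts={"hood":([.611,.0632],0,0),"hood2":([.6088,.0639],0,0),"lip":([.5779,.0618],-.0325,0),"lip2":([.5799,.0704],-.0325,0),"home":([.678,.0595],.065,0),"home2":([.6767,.0588],.065,0),"apron":([.433,.0776],-.18,0),"tf":([.454,.0753],0,0),"tf2":([.4563,.0757],0,0)}
for n,(p,a,b) in pts.items(): print(n,np.array(p)-a*x-b*y)
H=np.array([.6105,.0642])
for p in ([.5868,-.0192],[.5886,-.0163]): d=np.array(p)-H; print(d@x,d@y)
# predicted points
def W(a,b,z): return [*(H+a*x+b*y),z]
pl=[W(-.0325,.078,.063),W(-.0325,-.078,.063),W(-.18,.089,.006),W(-.18,-.089,.006),W(-.0025,.078,.189),W(-.0025,-.078,.189),W(0,-.093,.343),W(0,.093,.343)]
crop("top",175,130,275,230,6,"thood2",pl)
crop("scene",150,105,275,255,4,"shood2",pl)
E
```

```text
(array([ 0.58571195, -0.01448248,  0.1616298 ]), np.float64(0.000636306400610031))
(array([ 0.58562765, -0.01478794,  0.15965495]), np.float64(0.0003633170909347689))
(array([ 0.58527118, -0.01475063,  0.16252669]), np.float64(0.00015753526684850994))
hood [0.611  0.0632]
hood2 [0.6088 0.0639]
lip [0.61030864 0.05936478]
lip2 [0.61230864 0.06796478]
home [0.61318273 0.06437043]
home2 [0.61188273 0.06367043]
apron [0.61249399 0.06411265]
tf [0.454  0.0753]
tf2 [0.4563 0.0757]
-0.017384237402712662 -0.08494138149292209
-0.015806593681201617 -0.08191466044730575
```

View pics/thood2.png

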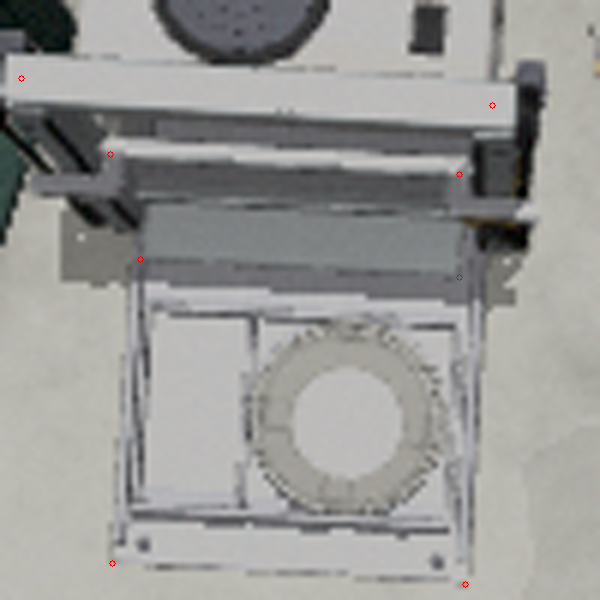

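View pics/shood2.png

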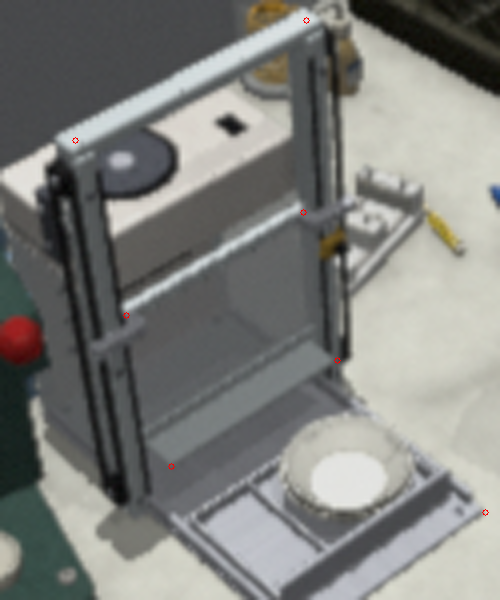

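```bash
cat >> h.py <<'E'
yaw=-.075; H=np.array([.6115,.0640])
hx=np.array([np.cos(yaw),np.sin(yaw),0]);hy=np.array([-hx[1],hx[0],0])
def W(a,b,z): return np.array([H[0],H[1],0])+a*hx+b*hy+[0,0,z]
def quat(zv,xv):
    M=np.c_[xv,np.cross(zv,xv),zv]; q=R.from_matrix(M).as_quat(); return np.array([q[3],q[0],q[1],q[2]])
def tilt(t,s=1):
    t=np.radians(t); zv=np.cos(t)*hx-np.array([0,0,np.sin(t)]); return zv,quat(zv,s*hy)
def show(m=""): print(m,telemetry.current_t(),telemetry.current_ee_pos().round(4) if hasattr(telemetry.current_ee_pos(),'round') else telemetry.current_ee_pos(),np.round(telemetry.current_wrist_force(),2))
E
python3 - <<'E'
from h import *
for px in((230,167.2),(230.3,167.7),(231,168)):
  o,d=ray(px,"scene")
  for yh in(-.079,-.082,-.085):
    t=((W(0,yh,0)-o)@hy)/(d@hy);p=o+d*t; print(px,yh,(p-W(0,0,0))@hx,p[2])
for s in(1,-1):
  for t in (30,40):
    zv,q=tilt(t,s)
    for p in(W(-.1,.03,.2),W(-.0325,.03,.05),W(-.0325,.03,.17),W(.012,0,.02),W(-.16,0,.02)):
      j=inverse_kinematics(p-zv*r.nose_length,q); print(s,t,None if j is None else np.round(j,2))
for s in(1,-1):
  print(inverse_kinematics([.4243,-.323,.065],quat(np.array([0,0,-1.]),s*hy)),inverse_kinematics(W(-.1,.052,.075),quat(np.array([0,0,-1.]),s*hy)))
E
```

```text
(230, 167.2) -0.079 -0.020824107016388933 0.163015084493904
(230, 167.2) -0.082 -0.017076270996152998 0.15884794306166228
(230, 167.2) -0.085 -0.013328434975916955 0.15468080162942044
(230.3, 167.7) -0.079 -0.02206017149409647 0.1619042445324932
(230.3, 167.7) -0.082 -0.018317989372722145 0.15773202199250458
(230.3, 167.7) -0.085 -0.014575807251347928 0.15355979945251597
(231, 168) -0.079 -0.025165617642968395 0.1627355757019231
(231, 168) -0.082 -0.021437640183861312 0.15856715576482228
(231, 168) -0.085 -0.017709662724754237 0.15439873582772157
1 30 [ 0.3  -0.    2.49  3.89  0.48  1.07]
1 30 [0.21 0.58 2.61 3.41 1.1  1.59]
1 30 [0.21 0.16 2.45 3.62 0.55 1.3 ]
1 30 [0.07 0.68 2.57 3.28 1.15 1.59]
1 30 None
1 40 None
1 40 [0.17 0.38 2.46 3.48 0.59 1.44]
1 40 [0.17 0.08 2.29 4.29 0.2  0.59]
1 40 [0.05 0.48 2.43 3.3  0.65 1.52]
1 40 None
-1 30 [ 0.3  -0.    2.49  3.89  0.48 -2.07]
-1 30 [ 0.21  0.58  2.61  3.41  1.1  -1.55]
-1 30 [ 0.21  0.16  2.45  3.62  0.55 -1.85]
-1 30 [ 0.07  0.68  2.57  3.28  1.15 -1.56]
-1 30 None
-1 40 None
-1 40 [ 0.17  0.38  2.46  3.48  0.59 -1.7 ]
-1 40 [ 0.17  0.08  2.29  4.29  0.2  -2.55]
-1 40 [ 0.05  0.48  2.43  3.3   0.65 -1.62]
-1 40 None
[-7.81179394e-01  3.61433559e-01  1.83473515e+00 -4.44089210e-16
  9.45423940e-01 -2.27697572e+00] [ 1.03517767e-01  3.45737387e-01  1.82915605e+00 -4.44089210e-16
  9.66699216e-01 -1.39227856e+00]
[-7.81179394e-01  3.61433559e-01  1.83473515e+00 -4.44089210e-16
  9.45423940e-01  8.64616933e-01] [ 1.03517767e-01  3.45737387e-01  1.82915605e+00 -4.44089210e-16
  9.66699216e-01  1.74931409e+00]
```

```bash
python3 - <<'E'
from h import *
for nm,p in dict(push0=W(-.165,0,.02),pushm=W(-.09,0,.02),push1=W(.012,0,.02),lip0=W(-.018,.03,.045),lip1=W(-.018,.03,.15),top1=W(-.02,0,.175),top0=W(-.02,0,.063),pre=W(-.07,.03,.09)).items():
  for t in (20,30,40,50,60,70,90):
    zv,q=tilt(t,1)
    j=inverse_kinematics(p-zv*r.nose_length,q); print(nm,t,None if j is None else np.round(j,2))
E
```

```text
push0 20 None
push0 30 None
push0 40 None
push0 50 [0.13 0.27 2.64 3.43 0.48 1.47]
push0 60 None
push0 70 [ 0.05  0.17  2.31 -0.14  0.31 -1.31]
push0 90 [ 0.02  0.29  2.03 -0.    0.83 -1.48]
pushm 20 None
pushm 30 None
pushm 40 [0.1  0.49 2.66 3.32 0.89 1.57]
pushm 50 [0.07 0.31 2.49 3.41 0.36 1.43]
pushm 60 None
pushm 70 [ 0.03  0.26  2.17 -0.1   0.37 -1.38]
pushm 90 [ 0.    0.38  1.87 -0.    0.89 -1.49]
push1 20 [0.08 0.97 2.67 3.29 1.71 1.65]
push1 30 [0.07 0.68 2.57 3.28 1.15 1.59]
push1 40 [0.05 0.48 2.43 3.3  0.65 1.52]
push1 50 [0.03 0.38 2.28 3.45 0.23 1.35]
push1 60 [ 0.02  0.36  2.12 -0.32  0.15 -1.17]
push1 70 [ 0.01  0.37  1.97 -0.06  0.46 -1.44]
push1 90 [-0.01  0.5   1.64 -0.    1.   -1.51]
lip0 20 None
lip0 30 [0.19 0.59 2.58 3.4  1.08 1.58]
lip0 40 [0.16 0.4  2.44 3.47 0.59 1.45]
lip0 50 [0.13 0.31 2.29 3.86 0.2  1.01]
lip0 60 [ 0.1   0.29  2.14 -0.42  0.22 -1.01]
lip0 70 [ 0.08  0.31  1.98 -0.11  0.5  -1.33]
lip0 90 [ 0.04  0.44  1.67 -0.    1.03 -1.45]
lip1 20 [0.22 0.43 2.6  3.45 1.11 1.53]
lip1 30 [0.19 0.23 2.45 3.55 0.61 1.37]
lip1 40 [0.16 0.14 2.3  4.01 0.23 0
[... 300 characters left out ...]
13 0.73]
top1 50 [ 0.04  0.06  2.13 -0.28  0.27 -1.21]
top1 60 [ 0.03  0.09  1.97 -0.1   0.56 -1.4 ]
top1 70 [ 0.01  0.15  1.82 -0.04  0.83 -1.46]
top1 90 [-0.01  0.32  1.51 -0.    1.31 -1.5 ]
top0 20 None
top0 30 [0.08 0.53 2.6  3.3  1.04 1.57]
top0 40 [0.06 0.34 2.45 3.35 0.53 1.48]
top0 50 [0.04 0.26 2.29 3.77 0.13 1.04]
top0 60 [ 0.03  0.24  2.14 -0.21  0.24 -1.28]
top0 70 [ 0.01  0.28  1.98 -0.06  0.54 -1.44]
top0 90 [-0.01  0.42  1.67 -0.    1.06 -1.5 ]
pre 20 None
pre 30 [0.25 0.43 2.64 3.48 0.98 1.54]
pre 40 [0.2  0.23 2.48 3.62 0.47 1.32]
pre 50 None
pre 60 [ 0.12  0.15  2.17 -0.32  0.32 -1.09]
pre 70 [ 0.1   0.19  2.02 -0.1   0.59 -1.32]
pre 90 [ 0.05  0.33  1.73 -0.    1.08 -1.44]
```

```bash
cat >> h.py <<'E'
def tcp(tip,zv): return np.asarray(tip)-zv*r.nose_length
E
python3 - <<'E'
from h import *
gripper_to(0.0,20)
zv,q=tilt(60,1); pd=np.cross(zv,hy); pd*= -np.sign(pd[2]) # perp down
print(pd@hx,pd[2])
edge=W(-.0325,.03,.055)
E=edge+.024*zv+.008*pd
Ep=E+.008*pd
r.move_to(tcp(Ep-.12*zv,zv),q); show("pre")
print(np.round(telemetry.current_joints(),2))
crop("scene",100,60,300,260,3,"s2")
E
```

```text
-0.8660254037844387 -0.5000000000000002
pre 6.0083 [0.5076 0.1014 0.1519] [-0.4   0.65  0.21]
[ 0.14  0.05  2.15 -0.25  0.44 -1.15]
```

View pics/s2.png

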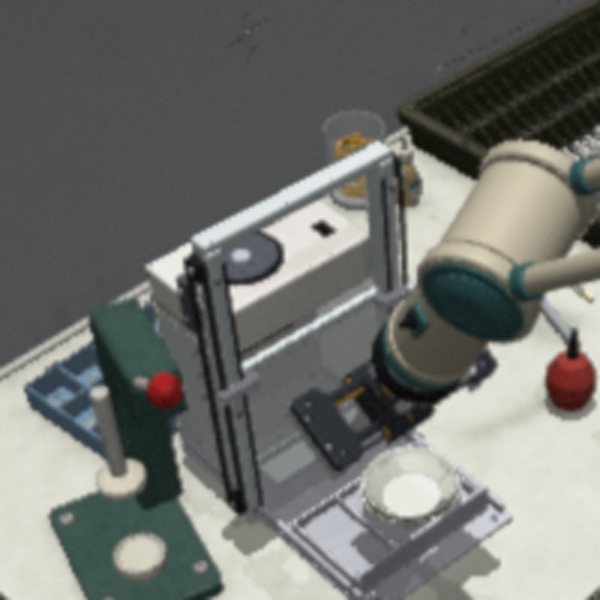

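```bash
python3 - <<'E'
from h import *
def tri(a,b):
    o1,d1=ray(a,"scene");o2,d2=ray(b,"top");d1/=np.linalg.norm(d1);d2/=np.linalg.norm(d2)
    t=np.linalg.lstsq(np.c_[d1,-d2],o2-o1,rcond=None)[0];p,q=o1+t[0]*d1,o2+t[1]*d2;m=(p+q)/2
    v=m-W(0,0,0);return [v@hx,v@hy,m[2],np.linalg.norm(p-q)]
# right bracket outer tip, left bracket outer tip
print(tri((150+355/4,105+205/4),(175+530/6,130+212/6)))
print(tri((150+92/4,105+347/4),(175+35/6,130+185/6)))
# left bracket inner front
print(tri((150+142/4,105+322/4),(175+128/6,130+185/6)))
E
```

```text
[np.float64(-0.020147867836719378), np.float64(-0.11243481767697532), np.float64(0.18414581681083064), np.float64(0.002197834962886928)]
[np.float64(-0.018509058666832844), np.float64(0.11174066405275204), np.float64(0.18986312690003648), np.float64(0.006069780493810918)]
[np.float64(-0.01581314856705044), np.float64(0.07043088438961335), np.float64(0.18406895810603435), np.float64(0.004400731872469112)]
```

```bash
python3 - <<'E'
from h import *
zv,q=tilt(60,1); pd=np.cross(zv,hy); pd*=-np.sign(pd[2])
edge=W(-.0325,.03,.055)
E=edge+.024*zv+.008*pd; Ep=E+.008*pd
print(r.move_l(tcp(Ep,zv),vel=.08,guard=6)); show("in")
crop("scene",150,130,270,250,5,"s3"); crop("top",175,130,275,230,6,"t3")
E
```

```text
False
in 7.7083 [0.567  0.0975 0.048 ] [ 0.7   0.06 -0.03]
```

View pics/s3.png

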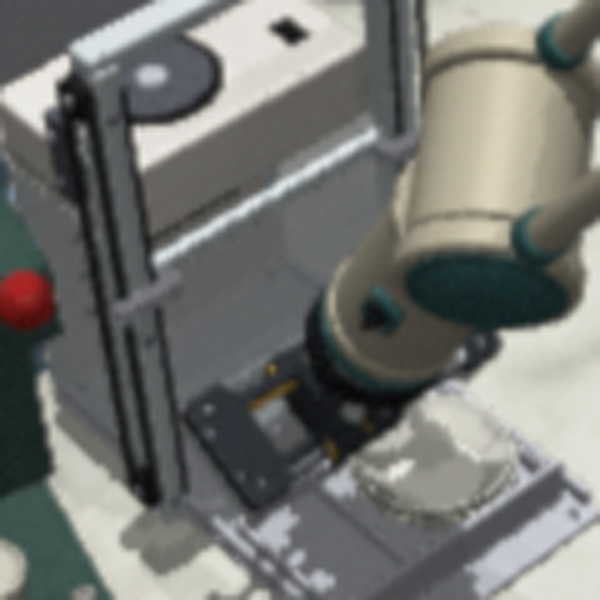

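View pics/t3.png

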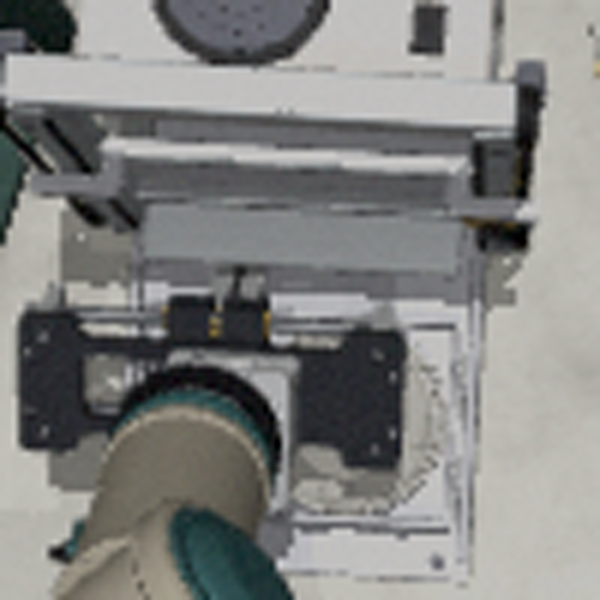

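```bash
python3 - <<'E'
from h import *
p=np.array(telemetry.current_ee_pos())
print(r.move_l(p+.010*hx,vel=.03,guard=1.5)); show("x")
p=np.array(telemetry.current_ee_pos())
print(r.move_l(p+[0,0,.03],vel=.02,guard=1.5)); show("up")
print(np.round(telemetry.current_joints(),2))
crop("scene",150,130,270,250,5,"s4")
E
```

```text
True
x 8.1417 [0.5748 0.0966 0.0476] [0.11 0.7  0.21]
True
up 8.625 [0.5733 0.0963 0.05  ] [-0.47 -0.26  0.05]
[ 0.1   0.31  2.17 -0.55  0.17 -0.87]
```

View pics/s4.png

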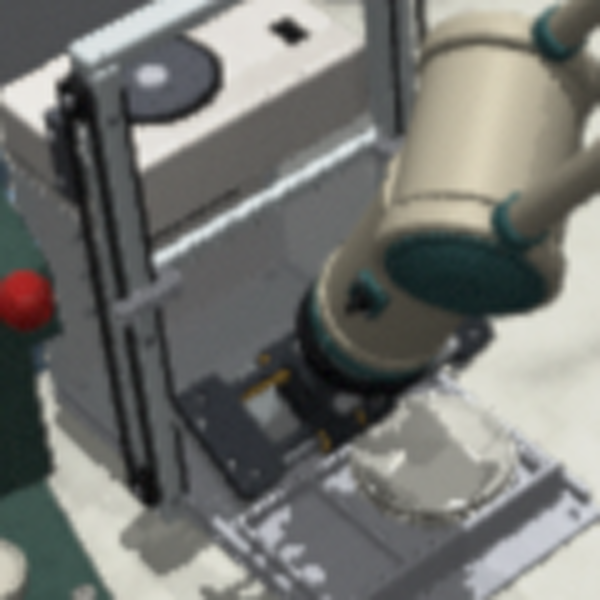

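```bash
python3 - <<'E'
from h import *
p=np.array(telemetry.current_ee_pos())
p=W(0,0,0)*[1,1,0]+ ((p-W(0,0,0))@hx)*hx+((p-W(0,0,0))@hy)*hy+[0,0,p[2]]
zv,q=tilt(60,1)
t=np.array([.5748,.0966,.08])
for i in range(4):
    g=r.move_l(t,rot=q,vel=.02,guard=2.2); show("up"); 
    r.hold(.1); f=np.array(telemetry.current_wrist_force()); print(g,f)
    if not g or np.linalg.norm(f)>2: break
E
```

```text
up 9.1833 [0.572  0.0958 0.0522] [0.77 0.91 0.39]
True [-0.49957812  0.0717725  -0.67372846]
up 9.7667 [0.5709 0.0954 0.0542] [-0.53 -0.09  0.61]
True [ 0.42467599 -0.56953905 -0.11046714]
up 10.3333 [0.5698 0.095  0.0561] [-0.27 -0.44 -0.46]
True [-0.40580258 -0.37098518 -0.09501661]
up 10.875 [0.5689 0.0948 0.0577] [ 0.43  0.21 -0.35]
True [ 0.39865884  0.45381675 -0.74228187]
```

```bash
python3 - <<'E'
from h import *
zv,q=tilt(60,1)
p=np.array(telemetry.current_ee_pos())
r.move_l(p-[0,0,.012],rot=q,vel=.05); show()
r.move_l([.5765,.0965,.046],rot=q,vel=.05,guard=8); show()
for z in (.05,.054,.058,.064,.072):
    g=r.move_l([.5765,.0965,z],rot=q,vel=.03,guard=20); show(str(g))
crop("scene",150,130,270,250,5,"s5")
E
```

```text
11.3667 [0.5684 0.0947 0.0449] [-0.07 -0.6  -0.93]
 11.675 [0.5764 0.0965 0.0459] [ 0.19 -0.97 -1.26]
False 11.9583 [0.5756 0.0963 0.0497] [-3.47  0.27  0.14]
False 12.2417 [0.5753 0.0962 0.0535] [-5.51 -0.29  1.23]
False 12.525 [0.5753 0.0962 0.0574] [-5.96  0.1   1.2 ]
False 12.875 [0.5752 0.0962 0.0635] [-6.41 -0.33  0.42]
False 13.2917 [0.5753 0.0962 0.0717] [-7.35  0.53  0.37]
```

View pics/s5.png

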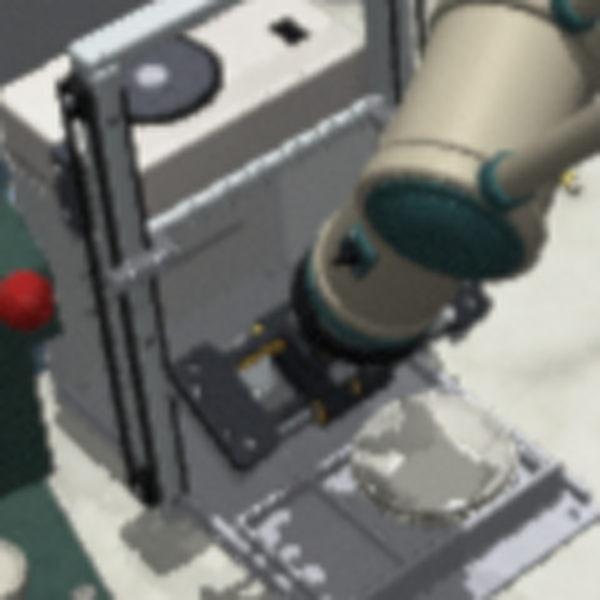

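```bash
python3 - <<'E'
from h import *
zv,q=tilt(60,1)
g=r.move_l([.5765,.0965,.144],rot=q,vel=.05,guard=25); show(str(g)); r.hold(.2); show()
crop("scene",190,120,270,200,8,"s6"); crop("top",175,110,275,210,6,"t6")
for c in("scene","top"):
  for n in("sash_lip","pointer_tip"):
    print(c,n,[(np.round(d["at"],4),d["score"],np.round([(np.array(d["at"])-W(0,0,0))@hx,(np.array(d["at"])-W(0,0,0))@hy],3)) for d in models.mark_of(n,c)])
E
```

```text
False 14.9333 [0.5753 0.0962 0.144 ] [-6.78 -0.75 -0.27]
 15.1333 [0.5753 0.0962 0.144 ] [-6.39 -0.19 -1.12]
scene sash_lip [(array([0.5786, 0.0605, 0.1462]), 0.77, array([-0.033, -0.006])), (array([0.5053, 0.0688, 0.0029]), 0.73, array([-0.106, -0.003]))]
scene pointer_tip []
top sash_lip [(array([0.5798, 0.0669, 0.1543]), 0.64, array([-0.032,  0.001])), (array([0.4547, 0.0762, 0.0215]), 0.56, array([-0.157,  0.   ]))]
top pointer_tip [(array([ 0.588 , -0.01  ,  0.1527]), 0.51, array([-0.018, -0.076]))]
```

View pics/s6.png

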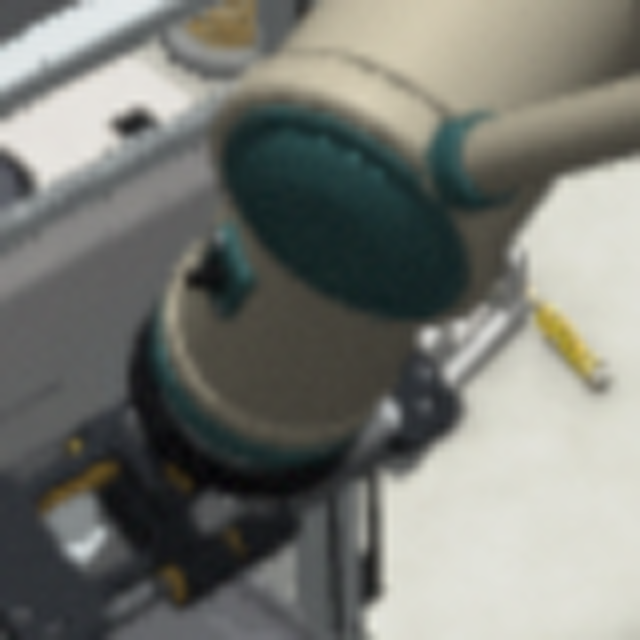

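View pics/t6.png

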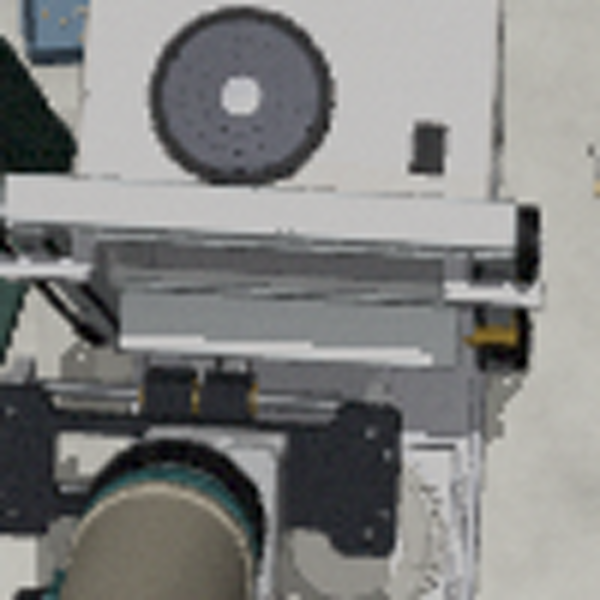

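```bash
cat >> h.py <<'E'
def tri(a,b):
    o1,d1=ray(a,"scene");o2,d2=ray(b,"top");d1/=np.linalg.norm(d1);d2/=np.linalg.norm(d2)
    t=np.linalg.lstsq(np.c_[d1,-d2],o2-o1,rcond=None)[0];p,q=o1+t[0]*d1,o2+t[1]*d2;m=(p+q)/2
    v=m-W(0,0,0);return np.round([v@hx,v@hy,m[2],np.linalg.norm(p-q)],4)
E
python3 - <<'E'
from h import *
zv,q=tilt(60,1)
p=np.array(telemetry.current_ee_pos())
r.move_l(p-[0,0,.010]-.003*hx,rot=q,vel=.05)
p=np.array(telemetry.current_ee_pos())
r.move_l(p-.07*zv,rot=q,vel=.12)
p=np.array(telemetry.current_ee_pos()); show()
j=np.array(telemetry.current_joints()); j[0]-=.75; r.movej(j); show()
crop("scene",170,90,260,200,6,"s7"); crop("scene",215,130,255,180,14,"s7b");crop("top",235,145,275,180,14,"t7")
E
```

```text
16.5333 [0.539  0.0993 0.1959] [-0.    0.27  0.19]
 18.025 [ 0.4623 -0.2942  0.1956] [-0.07 -1.29 -0.07]
```

View pics/s7.png

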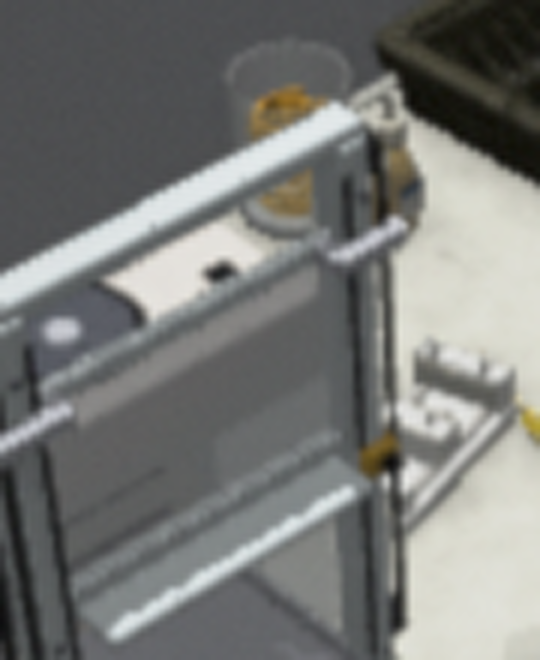

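View pics/s7b.png

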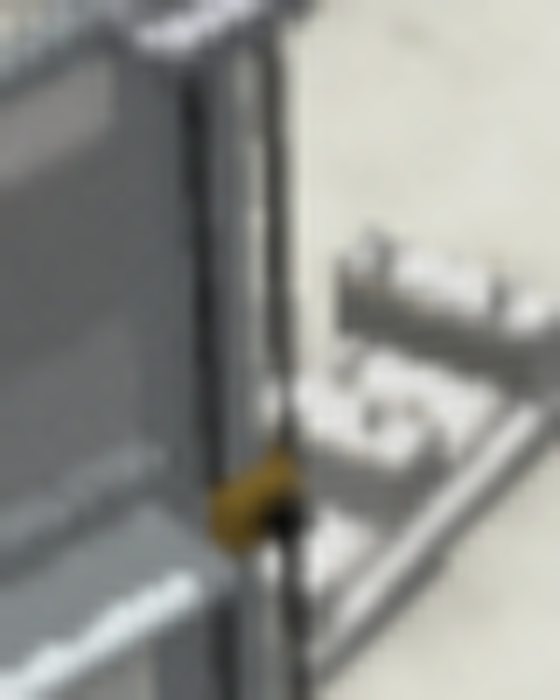

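View pics/t7.png

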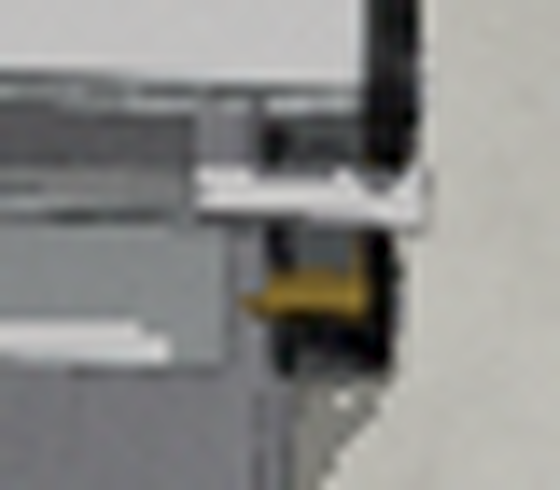

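```bash
python3 - <<'E'
from h import *
print("tip",tri((229.6,166.6),(252.0,166.07)),tri((230,167.2),(252.3,166.1)))
print("lipR",tri((231.3,169.9),(250.9,170.6)))
for z in(.145,.15,.155,.16):
  print(z,"lipcorner bottom scene",proj(W(-.0325,-.078,z),"scene").round(1),"top edge",proj(W(-.0325,-.078,z+.008),"scene").round(1),"top",proj(W(-.0325,-.078,z+.008),"top").round(1),"L scene",proj(W(-.0325,.078,z),"scene").round(1),proj(W(-.0325,.078,z+.008),"scene").round(1))
for z in(.15,.155,.16): 
  p=at_z((252,166.07),"top",z); print(z,proj(p,"scene").round(1), ((p-W(0,0,0))@hx).round(4),((p-W(0,0,0))@hy).round(4))
pts=[W(-.0325,-.078,.149),W(-.0325,-.078,.157),W(-.0325,.078,.149),W(-.0325,.078,.157),W(-.0025,-.078,.157),W(-.0025,.078,.157),W(-.0025,.078,.283),W(-.0025,-.078,.283)]
crop("scene",170,90,260,200,6,"s8",pts);crop("top",175,120,275,200,7,"t8",pts)
for i in range(2):
 vision.snapshot("scene");vision.snapshot("top")
 for c in("scene","top"):
  for n in("sash_lip","pointer_tip"):
    print(c,n,[(np.round(d["at"],4),d["score"],np.round([(np.array(d["at"])-W(0,0,0))@hx,(np.array(d["at"])-W(0,0,0))@hy],3)) for d in models.mark_of(n,c)[:1]])
E
```

```text
tip [-0.0192 -0.0803  0.1634  0.002 ] [-0.0191 -0.0813  0.1604  0.0013]
lipR [-0.0308 -0.0774  0.1599  0.0035]
0.145 lipcorner bottom scene [232.7 174. ] top edge [232.6 172. ] top [250.7 171.1] L scene [189.3 200.5] [189.  198.4]
0.15 lipcorner bottom scene [232.6 172.7] top edge [232.5 170.6] top [250.7 170.8] L scene [189.2 199.2] [188.9 197.1]
0.155 lipcorner bottom scene [232.5 171.4] top edge [232.4 169.3] top [250.6 170.6] L scene [189.  197.9] [188.7 195.7]
0.16 lipcorner bottom scene [232.5 170.1] top edge [232.4 168. ] top [250.6 170.3] L scene [188.8 196.5] [188.5 194.4]
0.15 [230.  169.9] -0.0179 -0.0807
0.155 [230.1 168.7] -0.0187 -0.0808
0.16 [230.2 167.5] -0.0194 -0.0809
scene sash_lip [(array([0.5769, 0.0609, 0.1456]), 0.88, array([-0.034, -0.006]))]
scene pointer_tip [(array([ 0.5905, -0.0167,  0.1562]), 0.49, array([-0.015, -0.082]))]
top sash_lip []
top pointer_tip [(array([ 0.5898, -0.0158,  0.1528]), 0.36, array([-0.016, -0.081]))]
scene sash_lip [(array([0.5779, 0.0644, 0.1487]), 0.96, array([-0.034, -0.002]))]
scene pointer_tip [(array([ 0.5876, -0.0192,  0.1578]), 0.61, array([-0.018, -0.085]))]
top sash_lip [(array([0.5787, 0.0691, 0.1545]), 0.58, array([-0.033,  0.003]))]
top pointer_tip [(array([ 0.5893, -0.0138,  0.1557]), 0.53, array([-0.016, -0.079]))]
```

View pics/s8.png

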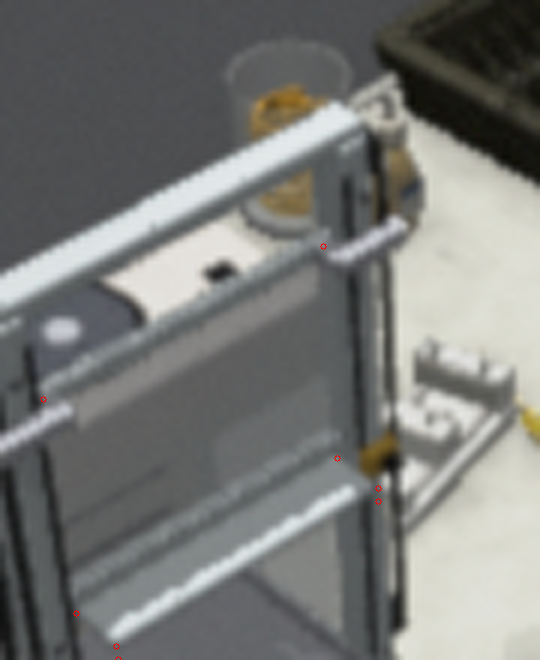

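View pics/t8.png

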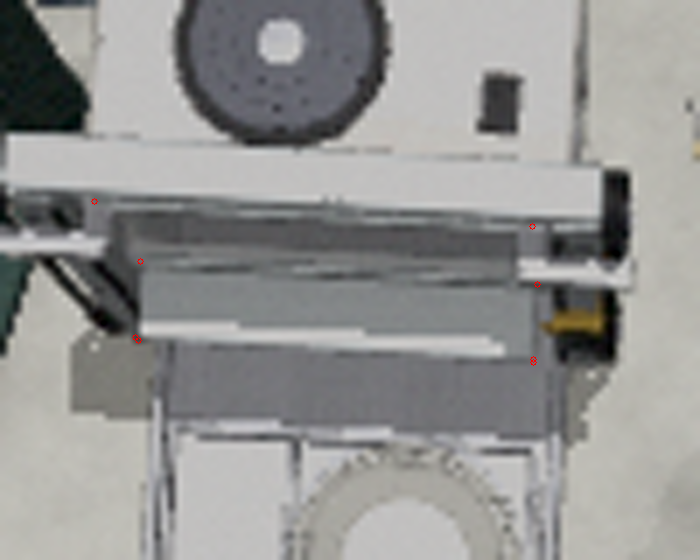

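```bash
python3 - <<'E'
from h import *
crop("scene",180,120,245,205,9,"s9")
a=cv2.imread("pics/shood1.png"); a=a[260:500,120:380]; cv2.imwrite("pics/s9a.png",cv2.resize(a,None,fx=2.25,fy=2.25,interpolation=cv2.INTER_CUBIC))
print(proj(W(-.0325,.078,.063),"scene"),proj(W(-.0325,-.078,.063),"scene"))
E
```

```text
[192.28791476 220.96418468] [233.76652475 194.51380468]
```

View pics/s9.png

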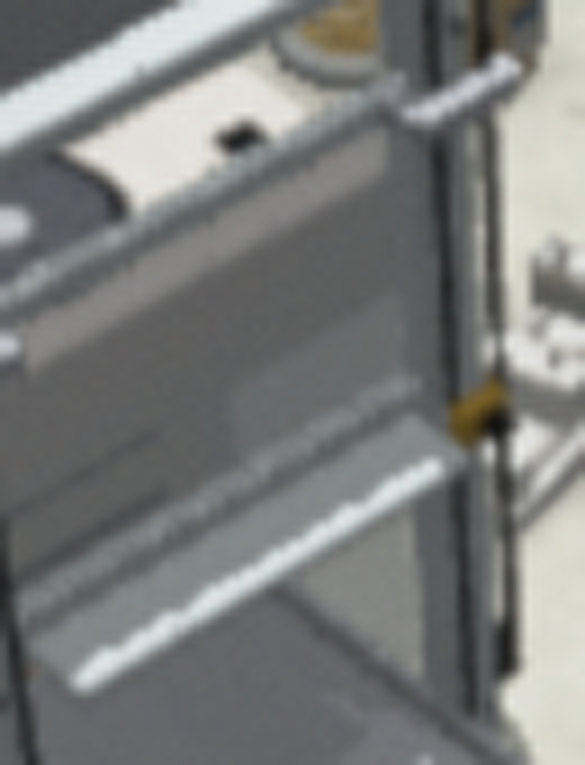

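View pics/s9a.png

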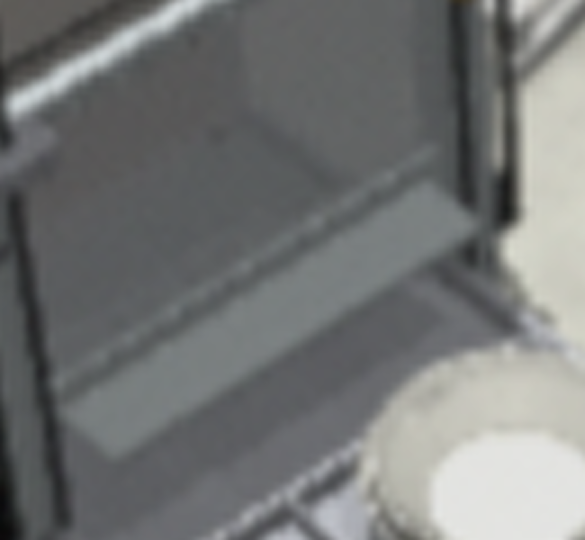

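```bash
python3 - <<'E'
from h import *
zv,q=tilt(60,1)
j=np.array(telemetry.current_joints()); j[0]+=.75; r.movej(j); show()
p=np.array(telemetry.current_ee_pos())
print(r.move_l(p+.07*zv,rot=q,vel=.1,guard=10)); show()
print(r.move_l([.5765,.0965,.136],rot=q,vel=.04,guard=10)); show()
print(r.move_l([.5765,.0965,.150],rot=q,vel=.04,guard=25)); show()
p=np.array(telemetry.current_ee_pos())
r.move_l(p-[0,0,.010]-.003*hx,rot=q,vel=.06)
p=np.array(telemetry.current_ee_pos())
r.move_l(p-.07*zv,rot=q,vel=.14)
j=np.array(telemetry.current_joints()); j[0]-=.75; r.movej(j); show()
crop("scene",180,120,245,205,9,"s10");crop("top",235,145,275,180,14,"t10")
for c in("scene","top"):
  for n in("sash_lip","pointer_tip"):
    print(c,n,[(np.round(d["at"],4),d["score"]) for d in models.mark_of(n,c)[:1]])
E
```

```text
20.4167 [0.5392 0.0987 0.1958] [ 0.36 -1.39  0.57]
False
 21.2667 [0.5743 0.0959 0.1355] [ 0.6   0.19 -0.04]
False
 21.5167 [0.5769 0.0967 0.1369] [ 0.04  0.87 -0.16]
False
 22.0167 [0.5755 0.0964 0.1497] [-5.19 -0.18  0.67]
 24.4917 [ 0.4618 -0.2936  0.2002] [-0.62 -0.8  -0.56]
scene sash_lip [(array([0.5771, 0.0636, 0.1538]), 0.97)]
scene pointer_tip [(array([ 0.586 , -0.0188,  0.1556]), 0.61)]
top sash_lip [(array([0.5787, 0.0693, 0.1587]), 0.82)]
top pointer_tip [(array([ 0.5895, -0.0121,  0.1531]), 0.62)]
```

View pics/s10.png

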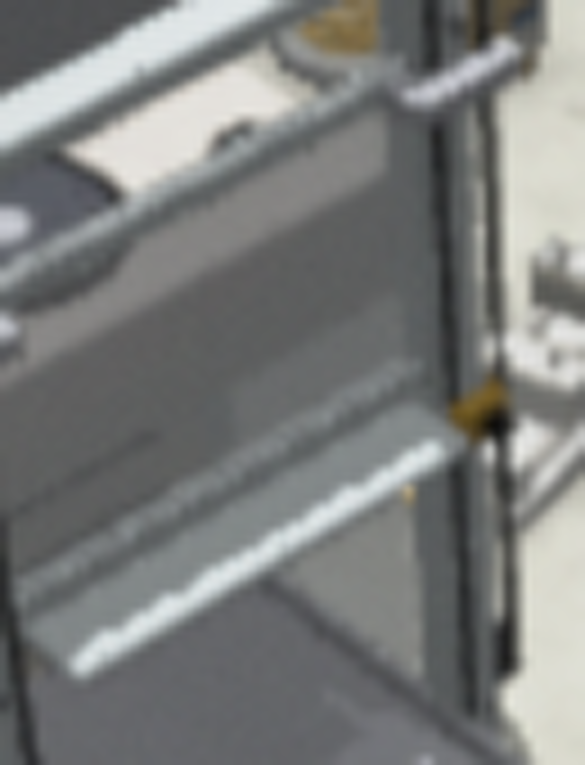

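View pics/t10.png

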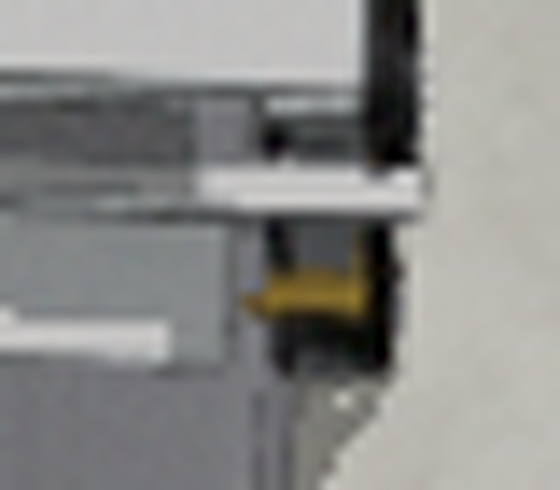

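```bash
python3 - <<'E'
from h import *
qd=quat(np.array([0,0,-1.]),hy)
gripper_to(.060,12)
r.move_to([.4245,-.323,.150],qd); show()
crop("top",320,190,390,245,10,"t11"); crop("scene",290,130,400,220,7,"s11")
E
```

```text
26.7833 [ 0.4244 -0.3228  0.1498] [-0.25  0.53  0.69]
```

View pics/s11.png

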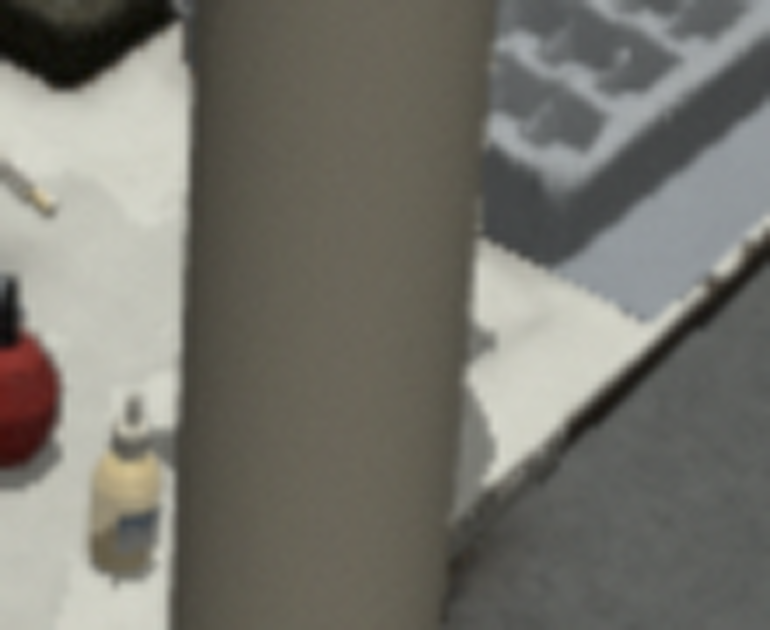

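```bash
python3 - <<'E'
from h import *
qd=quat(np.array([0,0,-1.]),hy)
print(r.move_l([.4245,-.323,.064],rot=qd,vel=.12,guard=6)); show()
gripper_to(.015,12); print(telemetry.current_opening()); show()
r.move_l([.4245,-.323,.19],rot=qd,vel=.18); print(telemetry.current_opening()); show()
# tray pose now
vision.snapshot("top");vision.snapshot("scene")
for c in("top","scene"):
  for n in("tray_bay","tray","dishes"): print(c,n,[np.round(d["at"],4) for d in models.mark_of(n,c)[:1]])
p=W(-.1015,.053,.19); r.move_to(p,qd); show()
print(telemetry.current_opening())
crop("scene",130,90,290,250,4,"s12"); crop("top",165,120,285,230,6,"t12")
E
```

```text
False
 27.75 [ 0.4249 -0.3233  0.0645] [ 0.44  0.72 -1.15]
0.029940207257321428
 28.325 [ 0.4246 -0.3231  0.0643] [-0.06 -0.13  1.41]
0.02940763351882184
 29.175 [ 0.4239 -0.3224  0.189 ] [ 0.44 -0.26 -1.77]
top tray_bay []
top tray [array([0.5085, 0.0715, 0.0043])]
top dishes [array([0.5105, 0.0438, 0.0115])]
scene tray_bay [array([0.512 , 0.1187, 0.0094])]
scene tray [array([0.5095, 0.0718, 0.0024])]
scene dishes [array([0.5063, 0.0425, 0.0092])]
 31.25 [0.5145 0.1236 0.19  ] [ 0.94 -0.48 -1.15]
0.029546804268261465
```

View pics/s12.png

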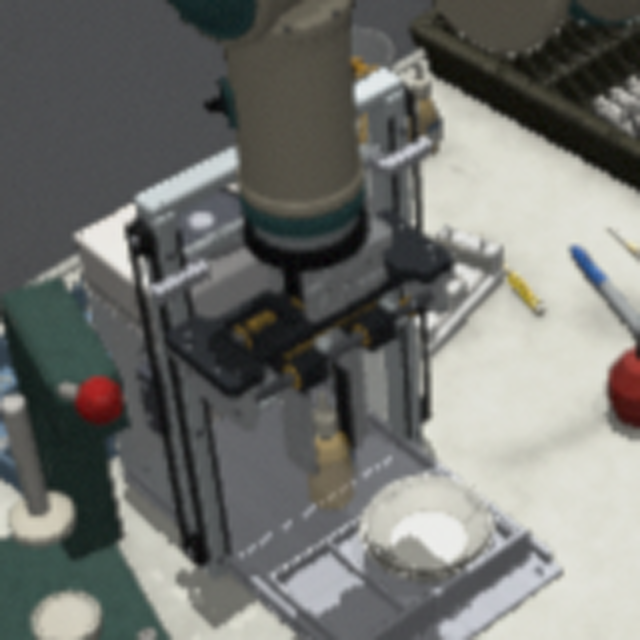

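View pics/t12.png

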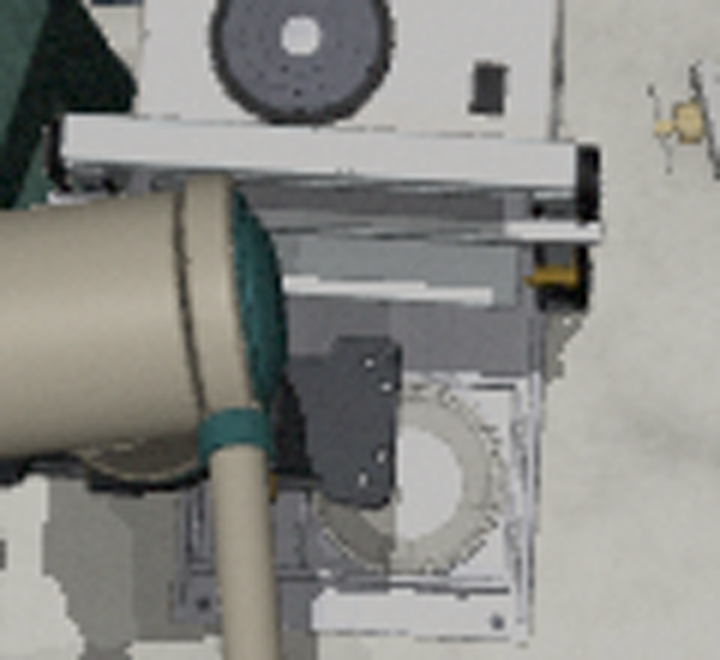

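```bash
python3 - <<'E'
from h import *
qd=quat(np.array([0,0,-1.]),hy)
t=np.array([.5130,.1222,.19]); r.move_l(t,rot=qd,vel=.1)
t[2]=.085; r.move_l(t,rot=qd,vel=.12,guard=8); show()
t[2]=.0725; print(r.move_l(t,rot=qd,vel=.03,guard=3)); show()
gripper_to(.042); show(); print(telemetry.current_opening())
t=np.array(telemetry.current_ee_pos()); t[2]=.155; r.move_l(t,rot=qd,vel=.15)
t+= -.05*hx+np.array([0,0,.06]); r.move_l(t,rot=qd,vel=.2)
gripper_to(0.0); show()
crop("scene",170,150,280,250,7,"s13")
E
```

```text
32.625 [0.5136 0.1223 0.0856] [ 0.71  0.19 -1.05]
True
 33.0333 [0.5133 0.1224 0.0737] [ 0.25 -0.32  1.37]
 33.4667 [0.5125 0.1222 0.0733] [-0.37  0.18  0.09]
0.04188783108783214
 35.4667 [0.4627 0.126  0.2151] [-0.3   0.57 -0.61]
```

View pics/s13.png

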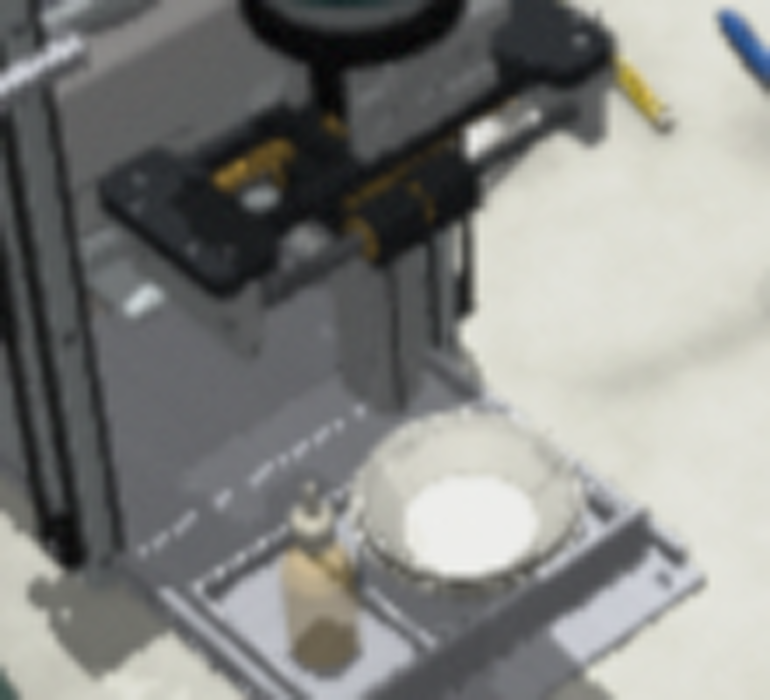

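```bash
python3 - <<'E'
from h import *
for t in (44,46,48,50):
  zv,q=tilt(t,1)
  for x,z in((-.17,.15),(-.17,.08),(-.172,.022),(-.165,.022),(-.12,.022),(-.06,.022),(0,.022),(.012,.022)):
    j=inverse_kinematics(tcp(W(x,0,z),zv),q); print(t,x,z,None if j is None else np.round(j,2))
zv,q=tilt(90,1)
print(inverse_kinematics(tcp(W(-.175,0,.022),zv),q),np.round(telemetry.current_joints(),2))
E
```

```text
44 -0.17 0.15 None
44 -0.17 0.08 [0.17 0.11 2.63 3.57 0.43 1.34]
44 -0.172 0.022 None
44 -0.165 0.022 None
44 -0.12 0.022 [0.11 0.39 2.65 3.35 0.71 1.54]
44 -0.06 0.022 [0.07 0.4  2.52 3.34 0.59 1.51]
44 0 0.022 [0.05 0.42 2.39 3.33 0.48 1.49]
44 0.012 0.022 [0.04 0.43 2.37 3.33 0.46 1.48]
46 -0.17 0.15 [ 0.16 -0.13  2.45 -1.16  0.17 -0.25]
46 -0.17 0.08 [0.16 0.08 2.6  3.65 0.33 1.25]
46 -0.172 0.022 None
46 -0.165 0.022 None
46 -0.12 0.022 [0.11 0.35 2.62 3.37 0.6  1.52]
46 -0.06 0.022 [0.07 0.37 2.49 3.35 0.49 1.49]
46 0 0.022 [0.04 0.4  2.36 3.36 0.4  1.46]
46 0.012 0.022 [0.04 0.41 2.34 3.36 0.38 1.45]
48 -0.17 0.15 [ 0.14 -0.14  2.42 -0.81  0.2  -0.6 ]
48 -0.17 0.08 [0.14 0.06 2.56 3.78 0.25 1.12]
48 -0.172 0.022 [0.15 0.3  2.69 3.41 0.59 1.51]
48 -0.165 0.022 [0.14 0.31 2.67 3.4  0.57 1.51]
48 -0.12 0.022 [0.1  0.32 2.58 3.39 0.49 1.48]
48 -0.06 0.022 [0.06 0.35 2.46 3.38 0.4  1.45]
48 0 0.022 [0.04 0.38 2.33 3.39 0.31 1.42]
48 0.012 0.022 [0.04 0.39 2.31 3.4  0.3  1.41]
50 -0.17 0.15 [ 0.13 -0.14  2.39 -0.58  0.24 -0.84]
50 -0.17 0.08 [0.13 0.04 2.53 4.   0.18 0.88]
50 -0.172 0.022 [0.13 0.26 2.65 3.44 0.48 1.47]
50 -0.165 0.022 [0.13 0.27 2.63 3.43 0.46 1.46]
50 -0.12 0.022 [0.09 0.29 2.55 3.42 0.4  1.44]
50 -0.06 0.022 [0.06 0.33 2.43 3.42 0.31 1.41]
50 0 0.022 [0.04 0.37 2.3  3.45 0.24 1.35]
50 0.012 0.022 [0.03 0.38 2.28 3.46 0.22 1.34]
[ 1.76230319e-02  2.74321778e-01  2.04418476e+00 -4.44089210e-16
  8.23086113e-01 -1.47817329e+00] [ 0.12  0.14  1.72 -0.    1.28 -1.38]
```

```bash
python3 - <<'E'
from h import *
z6,q6=tilt(62,1)
j1=inverse_kinematics(tcp(W(-.17,0,.20),z6),q6); print(np.round(j1,2))
zv,q=tilt(49,1)
js=inverse_kinematics(tcp(W(-.176,0,.022),zv),q); print(np.round(js,2))
if j1 is not None and js is not None and abs(j1[3])<1:
    r.movej(j1); show()
    m=np.array(js); m[1]-=.27; r.movej(m); show("flip"); print(telemetry.current_tool_rot(),q)
    crop("scene",130,90,330,290,3,"s14")
E
```

```text
[ 0.08 -0.16  2.12 -0.11  0.71 -1.35]
[0.14 0.28 2.68 3.42 0.54 1.49]
 36.1167 [0.4311 0.0778 0.2233] [ 1.21 -0.33  0.99]
flip 39.0833 [0.4301 0.08   0.1583] [0.22 1.84 0.55]
[0.32609403 0.65349099 0.59248402 0.33996308] [0.25674402 0.68669306 0.63703016 0.23817582]
```

View pics/s14.png

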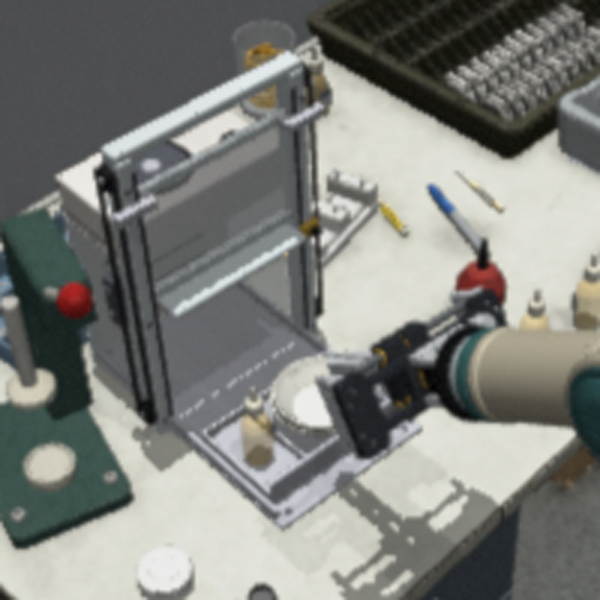

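```bash
python3 - <<'E'
from h import *
zv,q=tilt(49,1)
js=inverse_kinematics(tcp(W(-.176,0,.022),zv),q); r.movej(js); show()
g=r.move_l(tcp(W(-.160,0,.022),zv),rot=q,vel=.05,guard=15); show(str(g))
g=r.move_l(tcp(W(-.02,0,.022),zv),rot=q,vel=.07,guard=15); show(str(g))
crop("scene",150,110,270,250,5,"s15")
E
```

```text
39.6833 [0.4197 0.0784 0.0409] [ 0.06  0.29 -0.65]
False 40.15 [0.4363 0.0771 0.0417] [ 0.73 -0.09  1.71]
False 42.3 [0.5748 0.0668 0.0405] [-2.15  0.8  -1.52]
```

View pics/s15.png

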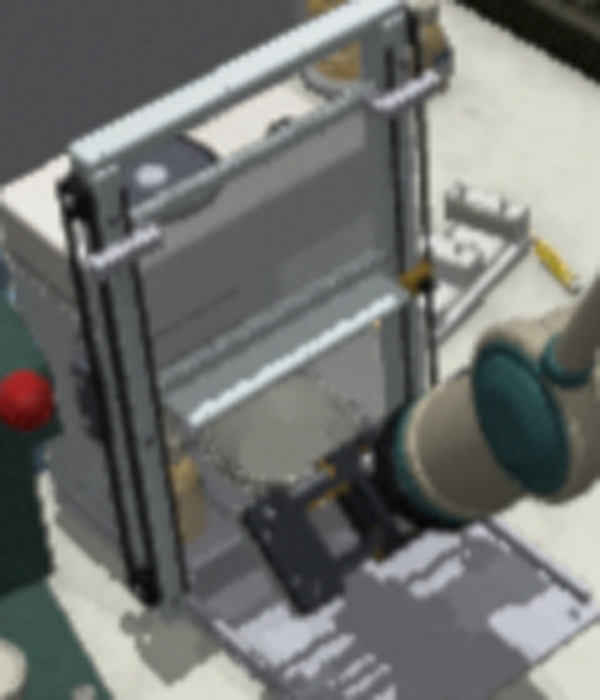

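Going well; push the rest with a guard until the back stop.

```bash
python3 - <<'E'
from h import *
zv,q=tilt(49,1)
g=r.move_l(tcp(W(-.004,0,.022),zv),rot=q,vel=.05,guard=12); show(str(g))
g=r.move_l(tcp(W(.020,0,.022),zv),rot=q,vel=.03,guard=8); show(str(g))
p=np.array(telemetry.current_ee_pos()); t=p+zv*.025; d=t-W(0,0,0); print("tip hood",d@hx,d@hy,t[2],"upper corner x",d@hx+.008*np.sin(np.radians(49)))
crop("scene",150,110,270,250,5,"s16")
E
```

```text
False 42.8167 [0.593  0.0653 0.042 ] [0.28 0.32 0.65]
True 43.2 [0.5954 0.0653 0.0401] [-0.68  0.03  0.21]
tip hood 0.00025911343748996174 4.382342289749737e-05 0.021216739846222313 upper corner x 0.006296790079272138
```

View pics/s16.png

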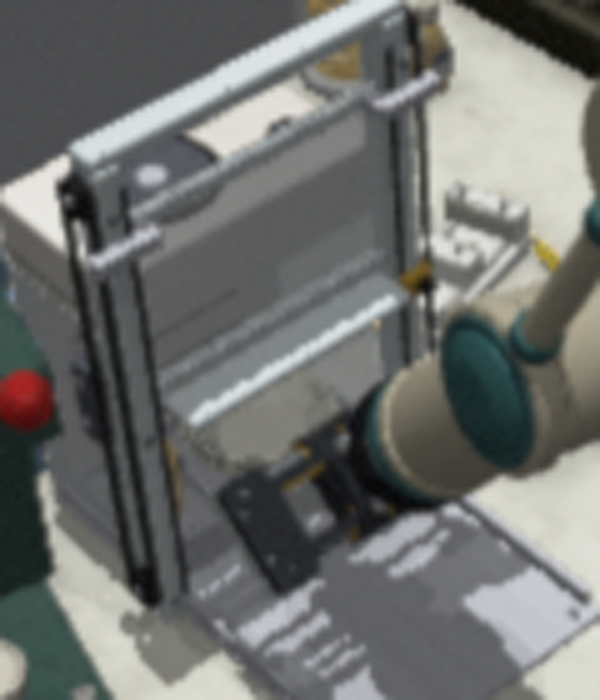

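```bash
python3 - <<'E'
from h import *
zv,q=tilt(49,1)
for gd in (14,16):
    g=r.move_l(tcp(W(.016,0,.0215),zv),rot=q,vel=.025,guard=gd); show(str(g))
    p=np.array(telemetry.current_ee_pos()); t=p+zv*.025; d=t-W(0,0,0); print("upper corner x",d@hx+.006)
    if g: break
E
```

```text
True 43.7083 [0.6004 0.0648 0.038 ] [-2.46  0.17  1.42]
upper corner x 0.011319407987214074
```

```bash
python3 - <<'E'
from h import *
zv,q=tilt(49,1)
g=r.move_l(tcp(W(.016,0,.0225),zv),rot=q,vel=.03,guard=18); show(str(g))
p=np.array(telemetry.current_ee_pos()); t=p+zv*.025; d=t-W(0,0,0); print("upper corner x",d@hx+.006,t[2])
z3,q3=tilt(30,1)
for x,z in((-.09,.022),(-.09,.10),(-.08,.20),(-.06,.20),(-.012,.185),(-.012,.07),(-.012,.06),(-.06,.09)):
  print(x,z,[None if (j:=inverse_kinematics(tcp(W(x,0,z),tilt(a,1)[0]),tilt(a,1)[1])) is None else np.round(j,2).tolist() for a in(30,35,49,60)])
E
```

```text
True 43.9917 [0.6008 0.0648 0.0369] [-1.79  0.9   1.22]
upper corner x 0.011627454828806671 0.018047022386066855
-0.09 0.022 [None, None, [0.08, 0.32, 2.5, 3.4, 0.4, 1.45], None]
-0.09 0.1 [None, [0.12, 0.26, 2.62, 3.39, 0.7, 1.49], [0.08, 0.1, 2.38, 4.27, 0.11, 0.55], [0.05, 0.09, 2.21, -0.19, 0.33, -1.28]]
-0.08 0.2 [[0.13, -0.0, 2.49, 3.58, 0.42, 1.27], [0.11, -0.05, 2.41, 3.88, 0.23, 0.96], [0.07, -0.07, 2.19, -0.3, 0.33, -1.18], [0.04, -0.03, 2.02, -0.1, 0.63, -1.38]]
-0.06 0.2 [[0.11, 0.03, 2.46, 3.55, 0.42, 1.29], [0.1, -0.02, 2.38, 3.82, 0.22, 1.0], [0.06, -0.04, 2.16, -0.28, 0.32, -1.2], [0.04, 0.0, 1.99, -0.1, 0.63, -1.39]]
-0.012 0.185 [[0.08, 0.13, 2.41, 3.45, 0.46, 1.37], [0.07, 0.08, 2.33, 3.62, 0.26, 1.19], [0.04, 0.05, 2.11, -0.29, 0.27, -1.2], [0.02, 0.09, 1.94, -0.09, 0.59, -1.41]]
-0.012 0.07 [[0.08, 0.5, 2.58, 3.3, 0.98, 1.56], [0.07, 0.4, 2.5, 3.32, 0.72, 1.52], [0.04, 0.26, 2.29, 3.75, 0.14, 1.06], [0.02, 0.24, 2.11, -0.19, 0.27, -1.3]]
-0.012 0.06 [[0.08, 0.54, 2.59, 3.3, 1.03, 1.57], [0.07, 0.43, 2.51, 3.31, 0.77, 1.53], [0.04, 0.28, 2.3, 3.63, 0.16, 1.18], [0.02, 0.26, 2.13, -0.21, 0.24, -1.28]]
-0.06 0.09 [[0.11, 0.43, 2.66, 3.33, 1.0, 1.56], [0.1, 0.31, 2.57, 3.36, 0.71, 1.5], [0.06, 0.16, 2.35, 4.03, 0.11, 0.79], [0.04, 0.15, 2.17, -0.19, 0.3, -1.29]]
```

```bash
python3 - <<'E'
from h import *
z4,q4=tilt(49,1); z3,q3=tilt(30,1)
r.move_l(tcp(W(-.085,0,.024),z4),rot=q4,vel=.12); show()
j=inverse_kinematics(tcp(W(-.08,0,.205),z3),q3); print(np.round(j,2)); r.movej(j); show()
vision.snapshot("scene"); print([np.round(d["at"],4) for n in("tray_front","tray","sash_lip") for d in models.mark_of(n,"scene")[:1]])
crop("scene",150,110,270,250,5,"s17")
r.move_l(tcp(W(-.014,0,.195),z3),rot=q3,vel=.12,guard=10); show()
g=r.move_l(tcp(W(-.014,0,.160),z3),rot=q3,vel=.05,guard=15); show(str(g))
crop("scene",150,110,270,250,5,"s18")
E
```

```text
44.9 [0.5117 0.0716 0.0434] [-0.09 -0.29 -0.  ]
[ 0.13 -0.02  2.48  3.61  0.4   1.24]
 45.6333 [0.5103 0.0717 0.2171] [ 0.19 -0.74  0.29]
[array([0.6255, 0.061 , 0.0205]), array([0.6727, 0.0553, 0.0035]), array([0.5815, 0.0664, 0.1519])]
 46.5917 [0.5752 0.0667 0.2067] [-0.17  0.42  0.34]
False 47.4417 [0.5758 0.0667 0.1724] [0.04 0.39 0.6 ]
```

View pics/s17.png

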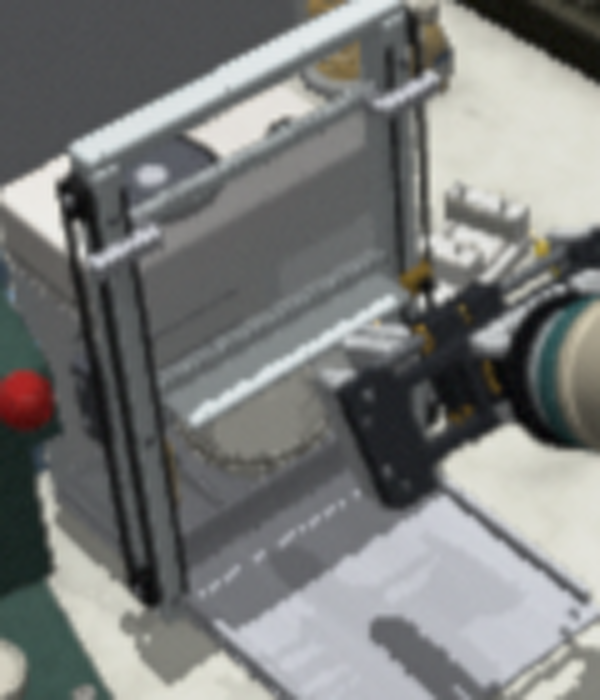

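View pics/s18.png

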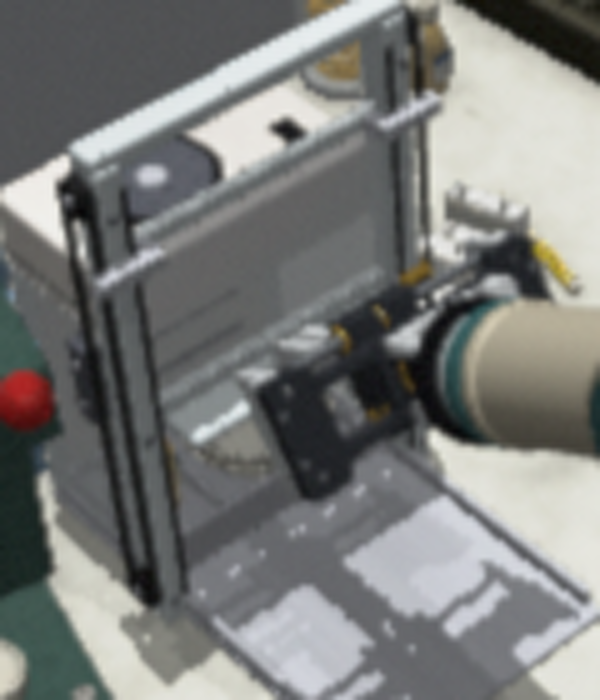

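```bash
python3 - <<'E'
from h import *
z3,q3=tilt(30,1)
g=r.move_l(tcp(W(-.014,0,.082),z3),rot=q3,vel=.05,guard=15); show(str(g))
for i in range(2):
    g=r.move_l(tcp(W(-.014,0,.060),z3),rot=q3,vel=.02,guard=9); show(str(g))
    p=np.array(telemetry.current_ee_pos()); print("tip z",(p+.025*z3)[2])
crop("scene",150,110,270,250,5,"s19")
E
```

```text
False 49.2 [0.5759 0.0667 0.0946] [0.9  0.46 0.65]
True 49.8917 [0.5766 0.0666 0.083 ] [-1.95  0.44  4.01]
tip z 0.07048695866452384
True 50.1833 [0.577  0.0666 0.0829] [-1.79  0.79  4.88]
tip z 0.070384399876881
```

View pics/s19.png

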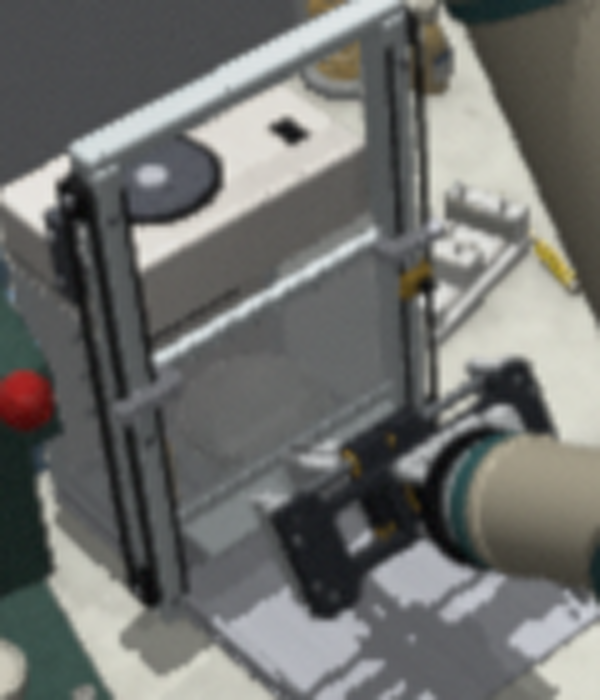

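Closed: it hit the stop at tip z = 0.0704, and 0.070 was predicted. I'll retreat and check.

```bash
python3 - <<'E'
from h import *
z3,q3=tilt(30,1)
r.move_l(tcp(W(-.03,0,.10),z3),rot=q3,vel=.08)
r.move_l(tcp(W(-.07,0,.15),z3),rot=q3,vel=.15)
j=np.array(telemetry.current_joints()); j[0]-=.6; j[1]-=.15; r.movej(j); show()
crop("scene",150,105,275,255,4,"sF"); im=vision.snapshot("top"); cv2.imwrite("pics/tF.png",cv2.resize(im[80:300,100:400,::-1],None,fx=2.6,fy=2.6))
print([(n,np.round(d["at"],4)) for n in("tray_front","tray","sash_lip","dishes","bottle") for d in models.mark_of(n,"scene")[:3]])
E
```

```text
52.6 [ 0.4611 -0.2305  0.2398] [ 0.19  0.08 -0.1 ]
[('sash_lip', array([0.5785, 0.0648, 0.0516])), ('dishes', array([0.4771, 0.2744, 0.0005])), ('bottle', array([ 3.971e-01, -2.434e-01, -1.000e-04])), ('bottle', array([ 0.4097, -0.1611, -0.0006])), ('bottle', array([0.6802, 0.1063, 0.0111]))]
```

View pics/sF.png

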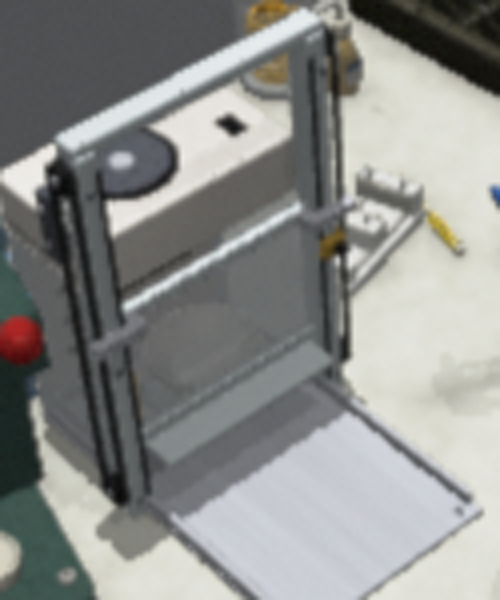

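View pics/tF.png

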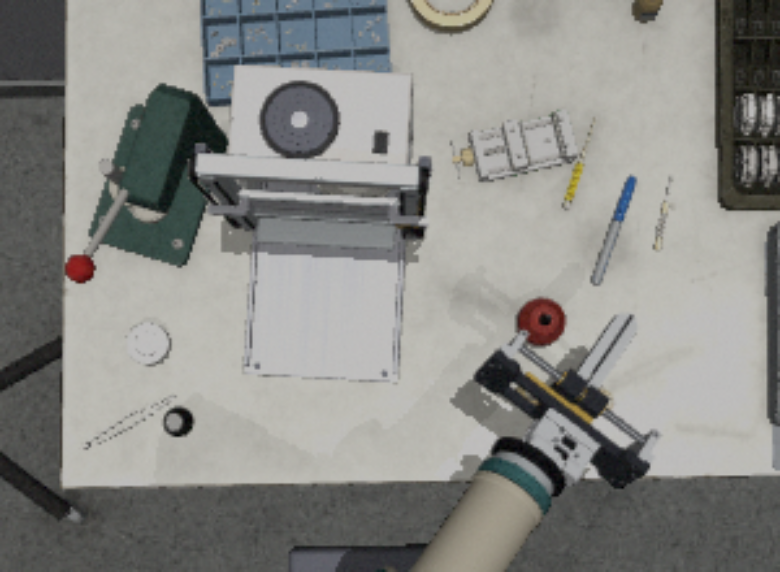

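```bash
python3 - <<'E'
from h import *
r.sign_off(); show()
E
```

```text
the job is handed in; nothing more can be done
the job is handed in; nothing more can be done
```

The bottle is in the fume cabinet, the tray is home and the sash is closed. I handed the job in at about 53 s. The one uncertain step is how exactly the lip lined up with the pointer.

**Steps**
- **Bottle choice:** four bottles looked alike, at top-camera pixels (304,232), (331,235), (357,226) and (349,80). I took the one at (357,226), farthest to the robot's right.
- **Sash up:** I pushed it up by the lip in two lifts, the second a correction of about 6 mm after looking.
- **Bottle:** it went upright into the free narrow bay. The picture confirmed it was standing there before I moved the tray.
- **Tray:** I pushed it in until the force rose, then pushed again and it barely moved (0.3 mm).
- **Sash down:** I pressed gently on the top of the lip until it met its stop.

**Last checks**
- **Sash closed:** the fingertips stopped at 70.4 mm, where I expected 70 mm for closed, and the picture matches the starting one.
- **Tray home:** the front wall stopped at hood x of about 11.6 mm, against 12 mm expected.
- **Bottle inside:** the network found a bottle through the pane at (0.680, 0.106, 0.011), within about 4 mm of where it should be. The dishes show faintly behind the pane.
- **Bystanders:** the ones visible in the last top picture look unmoved, and the robot was touching nothing.

**Checks that disagreed**
- **Pointer height:** the networks put the tip at 153–158 mm and my own triangulation at 159–163 mm, above the stated limit of 158. I raised the lip's underside to an estimated 157–158 mm, so it may be a few millimetres off level, most likely low.
- **Last network looks:** after closing, the networks no longer found the tray. Their only hit for "dishes" was the tin at the left, so the dishes rest on my own look at the picture.

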